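# Hold a lens barrel seated in the inspection V-block

## Robot

A 6-joint arm with a two-finger parallel gripper is mounted at the origin on a cart in front of the work surface, level with it; the furniture and walls round the work are solid. World frame = base frame: x ahead of the robot, y to its left, z up, the work surface at z = 0. Lengths are in m, angles in rad, forces in N, time in s.
With the tool pointing down it reaches from about 0.35 to 0.775 m from the base axis. Payload 7.3 kg.
Tool frame: the origin (TCP) lies at the very end of the fingers, on their centre line; the grasp point (between the pads) lies 19 mm behind it; z points along the fingers, y is the direction in which the jaws open and shut (so a half turn about z gives the same grasp; the last joint's range is limited). The gripper opens to 92 mm and grips with 3 to 60 N. Pads are 19 mm wide; open, the fingers measure 130 mm over their backs; the gripper's body (75 mm by 190 mm) begins 47 mm behind the grasp point.
Start: joints at [0.956, 0.342, 1.524, -0, 1.275, -0.146], TCP at [0.237, 0.468, 0.227] pointing down, gripper open.
Joint ranges: [-2.53, 2.53], [-0.77, 2.02], [0.04, 2.7], [-1, 4.14], [0.28, 2.66], [-3.11, 3.11]. Speed limits (rad/s): [2.57, 2.57, 3.14, 3.14, 3.14, 3.14].

## Interface

Orientations are given as [roll, pitch, yaw] about the fixed x, y, z axes, in that order (R = Rz(yaw) Ry(pitch) Rx(roll)).
In Python, from cell import observe, read_camera, camera_info, hand_in gives the robot as it stands.
- The arm moves only by the tool jog_arm, never from a script. Its argument "rows" is one flat list of numbers, 5 for each row, row after row: the finger opening in mm, from 0 to 91.8, then the shift along the tool's x, y, z in mm, then the turn about the tool's z in degrees. In form: [gripper, tx, ty, tz, roll, gripper, tx, ty, tz, roll, ...]. A call has 1 to 20 rows; each row shifts and turns the commanded pose from where the row before left it, along the tool's axes as they then stand; what a row does not reach is not made up. A row lasts 1/10 s, in which the tool goes at most 50 mm and 8.59 degrees, less where a joint would pass 70% of its speed; a pose out of reach is approached as far as the arm can. A call with a gripper value outside its range is refused whole. The fingers move at their own pace and stop on an object; "grip_force" is the grip in N (left out, the last holds). Time passes only in rows, so rows that do not move let the fingers close. It gives the time, the measured TCP pose, the force and the opening at its end, in the units of the state.
- observe(): the state, without advancing time (a new reading comes with each control period).
- read_camera(name): name is "scene" or "top"; returns (picture, depth): 420x560x3 uint8, red, green, blue; 420x560 float32, m along the optical axis (not along the pixel's ray), 0 where there is no reading.
- camera_info(name): a dict with "fx", "fy", "cx", "cy" (pixels), "extrinsics" (4x4, takes a point from camera to world coordinates). Camera axes: x right, y up, looking along -z (the intrinsics and any distortion apply to the point x, -y, -z); pixel columns grow to the right and rows downward; lengths in m; the calibration is good to about 2 mm. A picture is of the moment at which its call begins. camera_info takes no time and is no camera call.
- hand_in(): hands the job in, once; it reports no verdict.
The state is a dict: "time": time; "qpos": joint angles; "qvel": joint speeds; "joint_efforts": joint torques, N m; "tool_pos": TCP position; "tool_rot": TCP orientation; "contact_force": force on the tool from outside, world axes, zero at the start; "torque": the same for the moment, N m; "opening": finger opening in m.
Only numpy, scipy, OpenCV 4.12 (cv2) and the standard library are available. Lean on these libraries where they do the work, as an engineer would, in place of code of your own. Each camera call takes 0.05 s, during which the arm holds its last target. There are 200 camera calls.

## Task

On the lamp box, turn the selector until it clicks in at the green dot. Then take the black lens barrel from its orange tray, lay it in the metal V-block, centred lengthwise over the two V supports, and finish while still holding it there, pressed down evenly onto both sloping faces with roughly 10 N (about 1 kg), never hard. Leave the small bottle, the beaker and the green tape roll by the centrifuge where they are.

Things in the scene. Friction and masses are not known exactly. Their poses are not given: they have to be found in the camera images.
- selector (a joint): black bar-shaped selector knob on top of the lamp box, rad, grows clockwise seen from above. Four spring clicks: white dot 0, blue dot 0.55, green dot 1.10, red dot 1.65; stops at -0.15 and 1.80. Each click pulls the knob in when it is within about 0.2 rad; turning over a click takes about 0.07 N m
- selector_grip (a point): point on the selector's vertical axis, 69 mm above the bench, near the middle of the bar's height. The bar is 11 mm thick, 40 mm long, centred on the axis, and stands from 53 to 79 mm above the bench, over a round skirt 42 mm across (45 to 53 mm high). Site axes are those of the lamp box; it does not turn with the knob
- lamp_box: fixed white lamp control box with grey top, 84 x 84 mm, 45 mm high, on the bench; origin at the centre of its underside, z up. The selector sits in the middle of its top. The white end line of the bar points at angle 0.825 minus the joint value, counter-clockwise from the box's +x axis seen from above; the dots lie 31 mm from the axis at those angles
- barrel_centre (a point): centre of the lens barrel: a black cylinder 32 mm in diameter and 120 mm long, about 0.12 kg, with a silver ring and a glass disc at each end and a ribbed grip band (26 mm long) round its middle. x is the barrel's long axis (either end is alike). In the tray it lies level, its axis 28 mm above the bench; it may be rolled about x
- lens_barrel: the same lens barrel; origin at its centre, x along its length
- parking_tray: fixed orange tray, 140 x 62 mm, floor 5 mm thick, with 12 mm high end lips and two black rubber saddles (up to 20 mm high, 16 mm long, 42 mm either side of the middle) on which the barrel lies along the tray's x; between the saddles is a free space 68 mm long for the fingers, down to 5 mm above the bench. Origin at the centre of its underside
- vee_block: fixed metal V-block: dark base plate 114 x 80 mm, 10 mm thick, with two alike V supports, each 26 mm long, centred 41 mm either side of the middle along x, so that a gap 56 mm long is left between them for the fingers, down to 10 mm above the bench. The V runs along x, opens upward at 90 degrees, 51 mm wide at the mouth, tops 59 mm above the bench, 71 mm wide over its sides. Origin at the centre of its underside
- vee_seat (a point): where the centre of a fully seated barrel lies: mid-way between the two supports, 56 mm above the bench, x along the V. A tall fixed machine stands behind the V-block and tray, its front roughly 0.6 m ahead of the robot base, so travel there in straight lines, not in a wide swing
- vee_left_face: the steel sloping faces on the +y side of the V (fixed, one on each support), origin and axes as the V-block
- vee_right_face: the steel sloping faces on the -y side of the V (fixed, one on each support), origin and axes as the V-block
- reagent_bottle: loose small bottle with red cap, 40 mm wide, 62 mm high, a bystander; origin under its centre
- beaker: loose small clear beaker, 44 mm wide, 58 mm high, a bystander; origin under its centre
- tape_roll: loose green roll of tape lying flat near the front edge at the right, by the centrifuge, 55 mm wide, 19 mm high, a bystander; origin under its centre

How it is judged:
By the outcome, as a careful person would: the job done as asked, in the order asked, and still so for the second after the job is handed in, while the arm keeps its last pose, push and grip.
It also fails if it takes over 67 s, if anything falls off the work surface, if the arm or the gripper's body presses on something with over 40 N, if the wrist force passes 120 N, or if a joint passes its speed limit or range.

## Working session

There is one attempt and no reset: what is moved stays moved. The work goes in short steps, Python scripts to look and compute and a tool call to move; the robot and the scene stay as the last step left them, time stands still between calls to the robot, and variables do not carry over. Pictures are saved under pics/ and viewed, about 8 in all and at most 12, crops included, and the job is handed in when it is done.

Besides the shell and the picture viewer there is one more tool, called in YAML: its name, and indented under it one key for each argument. jog_arm: Moves the arm, as the interface text tells. Its arguments: {"type":"object","properties":{"rows":{"type":"array","items":{"type":"number"}},"grip_force":{"type":"number"}},"required":["rows"]}

```bash
mkdir -p pics; cat > h.py <<'E'
import numpy as np, cv2
from cell import observe, read_camera, camera_info, hand_in
def save(n,im): cv2.imwrite('pics/'+n+'.png', im[...,::-1])
def cam(n):
    c=camera_info(n); E=np.array(c['extrinsics']); return c,E
def onplane(n,u,v,z):
    c,E=cam(n); d=E[:3,:3]@np.array([(u-c['cx'])/c['fx'],-(v-c['cy'])/c['fy'],-1.0]); o=E[:3,3]
    return o+d*(z-o[2])/d[2]
def cloud(n,dep):
    c,E=cam(n); v,u=np.mgrid[:dep.shape[0],:dep.shape[1]]
    P=np.stack([(u-c['cx'])/c['fx']*dep,-(v-c['cy'])/c['fy']*dep,-dep],-1)
    return P@E[:3,:3].T+E[:3,3]
E
python3 - <<'E'
from h import *
for n in ('scene','top'):
    im,d=read_camera(n); save(n+'0',im); np.savez('/tmp/%s0.npz'%n,im=im,d=d)
    c=camera_info(n); print({k:(np.round(v,3).tolist()) for k,v in c.items() if not isinstance(v,str)})
print(observe())
E
```

```text
{'fx': 427.896, 'fy': 427.896, 'cx': 281.211, 'cy': 202.611, 'extrinsics': [[0.746, 0.443, -0.497, -0.004], [-0.666, 0.492, -0.56, -0.426], [-0.004, 0.749, 0.663, 0.73], [0.0, 0.0, 0.0, 1.0]]}
{'fx': 512.567, 'fy': 512.567, 'cx': 281.786, 'cy': 216.711, 'extrinsics': [[-0.022, 0.99, -0.139, 0.34], [-0.999, -0.025, -0.023, 0.113], [-0.026, 0.138, 0.99, 1.214], [0.0, 0.0, 0.0, 1.0]]}
{'time': 0.1, 'qpos': array([ 9.55999446e-01,  3.42649576e-01,  1.52491078e+00,  2.36160988e-05,
        1.27539969e+00, -1.46020053e-01]), 'qvel': array([ 1.37748661e-03, -1.87377004e-03, -2.70485317e-03, -3.17710169e-05,
       -1.67282200e-04, -3.66057405e-04]), 'joint_efforts': array([ 1.29267861e-03, -4.32005811e+01, -2.44695157e+01,  7.18152174e-02,
        5.25956182e-02, -5.65452615e-05]), 'tool_pos': array([0.23696734, 0.46807739, 0.22612   ]), 'tool_rot': array([-3.14024310e+00, -2.21301576e-04,  2.67280879e+00]), 'contact_force': array([ 0.30440502, -0.5077943 ,  0.39947282]), 'torque': array([0.04274555, 0.05712258, 0.02690426]), 'opening': 0.09205223659463999}
```

View pics/top0.png

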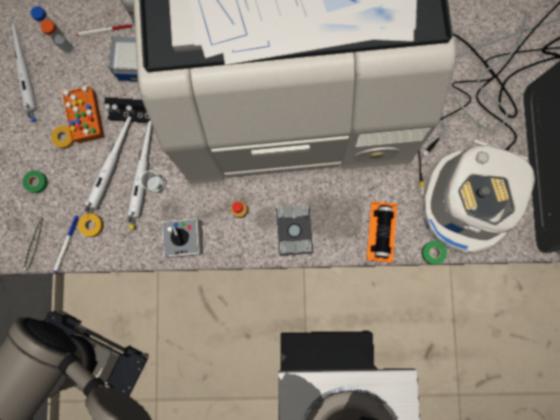

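View pics/scene0.png

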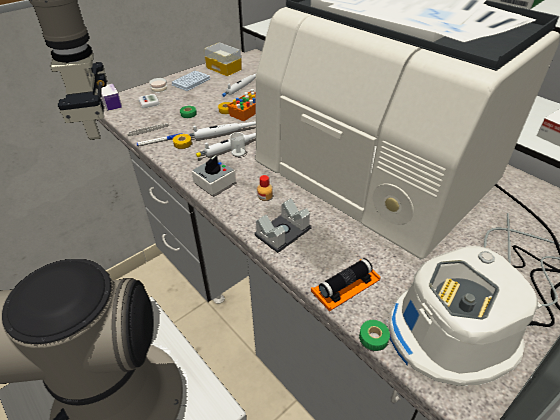

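The top view shows the lamp box at about (182,238), the bottle at (238,209), the V-block at (294,231), the tray with barrel at (382,232), the beaker at (153,182) and the tape at (435,252). Next I measure them.

```bash
python3 - <<'E'
from h import *
z=np.load('/tmp/top0.npz'); im,d=z['im'],z['d']; P=cloud('top',d)
print('bench z', np.median(P[250:260,320:350,2]))
hsv=cv2.cvtColor(im,cv2.COLOR_RGB2HSV)
def rect(mask,name,zz,win):
    m=np.zeros(mask.shape,np.uint8); a,b,c,e=win; m[c:e,a:b]=mask[c:e,a:b]
    m=cv2.morphologyEx(m,cv2.MORPH_CLOSE,np.ones((3,3)))
    cs,_=cv2.findContours(m,cv2.RETR_EXTERNAL,cv2.CHAIN_APPROX_NONE); cn=max(cs,key=cv2.contourArea)[:,0,:]
    w=np.array([onplane('top',u,v,zz)[:2] for u,v in cn],np.float32)
    (x,y),(w1,w2),ang=cv2.minAreaRect(w*1000); print(name,round(x,1),round(y,1),'size',round(w1),round(w2),'ang',round(ang,1))
H=P[...,2]
rect(((hsv[...,0]<20)&(hsv[...,1]>150)&(hsv[...,2]>120)).astype(np.uint8),'tray@.01',.01,(360,405,195,270))
rect(((H>.022)&(d>0)).astype(np.uint8),'barrel@.03',.03,(360,405,195,270))
rect(((H>.035)&(d>0)).astype(np.uint8),'lamp@.045',.045,(155,210,212,262))
rect(((H>.035)&(d>0)).astype(np.uint8),'vee@.059',.059,(265,325,195,262))
rect(((H>.006)&(d>0)).astype(np.uint8),'vee base@.01',.01,(265,325,195,262))
rect(((H>.02)&(d>0)).astype(np.uint8),'bottle@.06',.06,(225,252,195,222))
rect(((H>.02)&(d>0)).astype(np.uint8),'beaker@.05',.05,(140,168,165,198))
rect(((H>.007)&(d>0)).astype(np.uint8),'tape@.02',.019,(420,448,238,268))
m=(H>.05)&(d>0); m[:,:170]=0;m[:,192:]=0;m[:225]=0;m[252:]=0
rect(m.astype(np.uint8),'knob@.079',.079,(160,205,215,258))
big=lambda a,b,c,e:cv2.resize(im[c:e,a:b],None,fx=8,fy=8,interpolation=cv2.INTER_CUBIC)
save('lamp_vee',np.hstack([big(157,207,212,262),big(268,318,205,255)]))
E
```

```text
bench z -0.0010265998284972877
tray@.01 468.3 -92.3 size 61 140 ang 82.7
barrel@.03 467.5 -92.9 size 37 122 ang 84.6
lamp@.045 463.2 376.1 size 84 84 ang 3.6
vee@.059 515.7 115.7 size 29 70 ang 1.4
vee base@.01 478.7 114.3 size 119 83 ang 1.4
bottle@.06 523.8 239.8 size 38 37 ang 43.8
beaker@.05 596.8 443.6 size 76 52 ang 1.0
tape@.02 419.6 -209.6 size 60 62 ang 86.2
knob@.079 461.3 371.2 size 40 39 ang 79.2
```

View pics/lamp_vee.png

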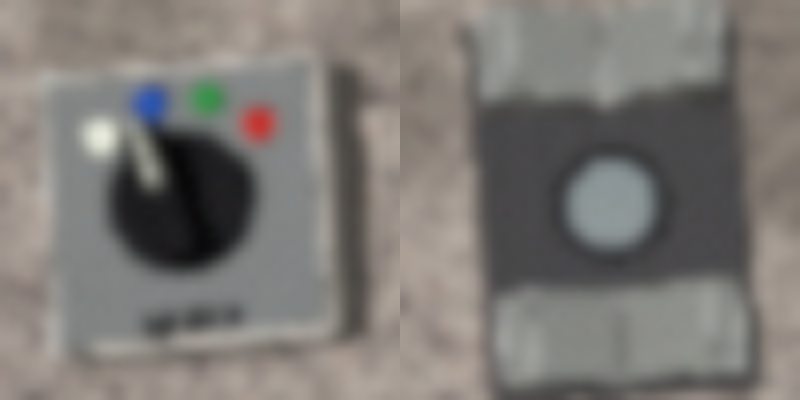

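The knob's white line points between white and blue, at about crop (145,155). I now ray-cast the dots, the line and the vee supports.

```bash
python3 - <<'E'
from h import *
z=np.load('/tmp/top0.npz'); im=z['im'];d=z['d']
px=lambda X,Y,ox,oy:((X+.5)/8-.5+ox,(Y+.5)/8-.5+oy)
c=np.array([onplane('top',*px(X,Y,157,212),.045)[:2] for X,Y in [(100,137),(150,103),(208,98),(260,123)]])
for p in c: print(np.round(p*1000,1))
# circle centre, radius
A=np.c_[2*c,np.ones(4)]; s=np.linalg.lstsq(A,(c**2).sum(1),rcond=None)[0]; print('centre',s[:2]*1000,'r',np.sqrt(s[2]+s[:2]@s[:2]))
# rigid fit to known dot layout
a=.825-np.array([0,.55,1.1,1.65]); M=.031*np.c_[np.cos(a),np.sin(a)]
mc,mm=c.mean(0),M.mean(0); h=((M-mm)[:,0]@(c-mc)[:,0]+(M-mm)[:,1]@(c-mc)[:,1]); g=((M-mm)[:,0]@(c-mc)[:,1]-(M-mm)[:,1]@(c-mc)[:,0])
th=np.arctan2(g,h); R=np.array([[np.cos(th),-np.sin(th)],[np.sin(th),np.cos(th)]]); ctr=mc-R@mm
print('fit centre',ctr*1000,'yaw deg',np.degrees(th))
l=[onplane('top',*px(X,Y,157,212),.079)[:2] for X,Y in [(133,130),(153,183)]]
print('line',np.round(np.array(l)*1000,1)); v=l[0]-l[1]; an=np.arctan2(v[1],v[0]); print('line ang',np.degrees(an),'q',.825+th-an)
v2=l[0]-ctr; an=np.arctan2(v2[1],v2[0]); print('outer rel ctr',v2*1000,np.degrees(an),'q',.825+th-an)
# vee: far support front edge / near support etc
for n,(X,Y),zz in [('disc',(212,204),.012),('farL',(95,12),.059),('farR',(325,5),.059),('farfrontL',(88,100),.059),('farfrontR',(330,88),.059),('nearbackL',(97,290),.059),('nearbackR',(340,278),.059),('nearfrontL',(105,388),.059),('nearfrontR',(350,378),.059),('baseFL',(95,395),.01),('baseFR',(355,382),.01)]:
    print(n,np.round(onplane('top',*px(X,Y,268,205),zz)*1000,1)[:2])
# scene view cross-checks: heights from depth
zs=np.load('/tmp/scene0.npz'); Ps=cloud('scene',zs['d']); h=Ps[...,2]
S=zs['im']
def crop(a,b,c,e,f): return cv2.resize(S[c:e,a:b],None,fx=f,fy=f,interpolation=cv2.INTER_CUBIC)
save('scene_c',np.hstack([crop(185,245,145,205,6),crop(250,320,190,250,6)]))
hsv=cv2.cvtColor(S,cv2.COLOR_RGB2HSV)
m=((hsv[...,0]<20)&(hsv[...,1]>150)&(hsv[...,2]>120)); m[:250]=0;m[315:]=0;m[:,:300]=0;m[:,390:]=0
p=np.array([onplane('scene',u,v,.008)[:2] for v,u in np.argwhere(m)],np.float32)*1000; print('tray scene',cv2.minAreaRect(p))
E
```

```text
[483.1 401.4]
[492.6 387. ]
[493.6 370.2]
[486. 355.]
centre [461.57064865 376.78432006] r 0.03269683557579855
fit centre [463.4269448  376.85763831] yaw deg 3.506659706589118
line [[480.7 383.8]
 [465.6 378. ]]
line ang 20.85474568294665 q 0.5222187807935059
outer rel ctr [17.22583688  6.92204897] 21.892288231606212 q 0.5041102471898631
disc [476.5 113. ]
farL [527.1 145. ]
farR [527.4  79.4]
farfrontL [501.8 147.5]
farfrontR [503.5  78.7]
nearbackL [447.5 146.1]
nearbackR [449.2  77.4]
nearfrontL [419.8 144.5]
nearfrontR [420.9  75.5]
baseFL [421.1 148.8]
baseFR [423.2  72.4]
tray scene ((468.1575927734375, -95.83008575439453), (66.30188751220703, 144.1284637451172), 82.35719299316406)
```

View pics/scene_c.png

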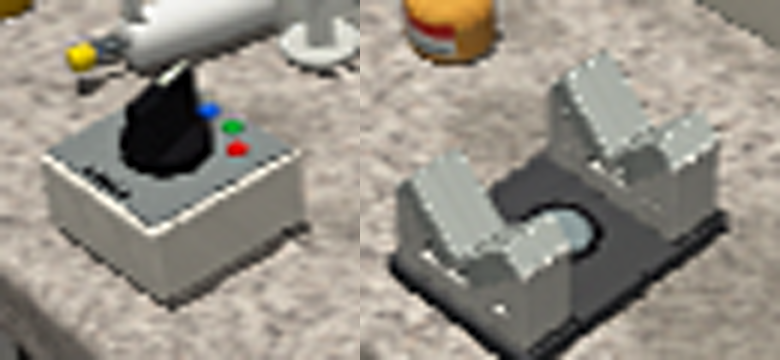

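Estimates so far:

| Item | World x, y (mm) | Angle |
|---|---|---|
| Lamp axis | (463, 376.5) | yaw 3.5° |
| Selector | on the lamp axis | at blue (q ≈ 0.55), bar at about 19.3° |
| V-block | about (475, 113) | yaw about 1.3° |
| Barrel | about (468, -93) | 83° |

Heading to the lamp.

jog_arm:
  rows: [60,-24.3,2.1,0,0,60,-24.3,2.1,0,0,60,-24.3,2.1,0,0,60,-24.3,2.1,0,0,60,-24.3,2.1,0,0,60,-24.3,2.1,0,0,60,-24.3,2.1,0,0,60,-24.3,2.1,0,0,60,-24.3,2.1,0,0,60,-24.3,2.1,0,0,60,0,0,9.5,-5.8,60,0,0,9.5,-5.8,60,0,0,9.5,-5.8,60,0,0,9.5,-5.8,60,0,0,9.5,-5.8,60,0,0,9.5,-5.8,60,0,0,9.5,-5.8,60,0,0,9.5,-5.6,60,0,0,0,0,60,0,0,0,0]
  grip_force: 20

```text
time: 2.1
tool_pos: [0.4634, 0.3772, 0.1506]
tool_rot: [-3.142, -0.001, -2.807]
contact_force: [0.9, 0.3, 0.6]
opening: 0.0599
```

jog_arm:
  rows: [60,0,0,14,0,60,0,0,14,0,60,0,0,14,0,60,0,0,14,0,60,0,0,12,0,60,0,0,10,0,60,0,0,8,0,60,0,0,7,0,60,0,0,0,0,60,0,0,0,0,40,0,0,0,0,20,0,0,0,0,14,0,0,0,0,8,0,0,0,0,5,0,0,0,0,5,0,0,0,0,5,0,0,0,0,5,0,0,0,0]
  grip_force: 15

```text
time: 3.9
tool_pos: [0.4634, 0.3778, 0.0578]
tool_rot: [3.141, 0.0, -2.804]
contact_force: [-1.4, 2.6, -0.3]
opening: 0.0108
```

jog_arm:
  rows: [5,0,0,0,4,5,0,0,0,4,5,0,0,0,4,5,0,0,0,4,5,0,0,0,4,5,0,0,0,4,5,0,0,0,4,5,0,0,0,3.5,5,0,0,0,0,5,0,0,0,0,5,0,0,0,0]

```text
time: 5.0
tool_pos: [0.4633, 0.3773, 0.0578]
tool_rot: [-3.142, -0.0, 2.931]
contact_force: [-1.0, -0.4, 1.8]
opening: 0.011
```

```bash
python3 - <<'E'
from h import *
o=observe(); print(o['tool_pos'],o['tool_rot'],o['torque'],o['contact_force'],o['opening'])
E
```

```text
[0.46334929 0.3773186  0.05778951] [-3.14154303e+00 -1.52059673e-04  2.93058565e+00] [ 0.11548166  0.24619846 -0.01635396] [-1.04444105 -0.43121248  1.83690554] 0.010951394681650241
```

jog_arm:
  rows: [20,0,0,0,0,40,0,0,0,0,60,0,0,0,0,60,0,0,0,0,60,0,0,-20,0,60,0,0,-20,0,60,0,0,-20,0,60,0,0,-20,0,60,0,0,-20,0,60,0,0,0,0]

```text
time: 6.0
tool_pos: [0.4648, 0.3782, 0.1606]
tool_rot: [3.138, 0.004, 2.929]
contact_force: [-0.2, 0.5, -0.9]
opening: 0.0598
```

jog_arm:
  rows: [70,-5.2,-23,0,0,70,-5.2,-23,0,0,70,-5.2,-23,0,0,70,-5.2,-23,0,0,70,-5.2,-23,0,0,70,-5.2,-23,0,0,70,-5.2,-23,0,0,70,-5.2,-23,0,0,70,-5.2,-23,0,0,70,-5.2,-23,0,0,70,-5.2,-23,0,0,70,-5.2,-23,0,0,70,-5.2,-23,0,0,70,-5.2,-23,0,0,70,-5.2,-23,0,0,70,-5.2,-23,0,0,70,-5.2,-23,0,0,70,-5.2,-23,0,0,70,0,0,0,0,70,0,0,0,0]

```text
time: 8.0
tool_pos: [0.4673, -0.0471, 0.157]
tool_rot: [3.141, -0.001, 2.928]
contact_force: [-0.1, 0.3, 0.1]
opening: 0.0701
```

```bash
python3 - <<'E'
from h import *
im,d=read_camera('top'); np.savez('/tmp/top1.npz',im=im,d=d); s,ds=read_camera('scene'); np.savez('/tmp/scene1.npz',im=s,d=ds)
b=lambda I,a,c,w,f:cv2.resize(I[c:c+w,a:a+w],None,fx=f,fy=f,interpolation=cv2.INTER_CUBIC)
save('k1',np.hstack([b(im,157,212,50,8),b(s,185,145,60,400/60)]))
o=observe(); print(o['tool_pos'],o['tool_rot'])
E
```

```text
[ 0.46746017 -0.04630766  0.15728496] [ 3.14117654e+00 -8.38048018e-04  2.92984842e+00]
```

View pics/k1.png

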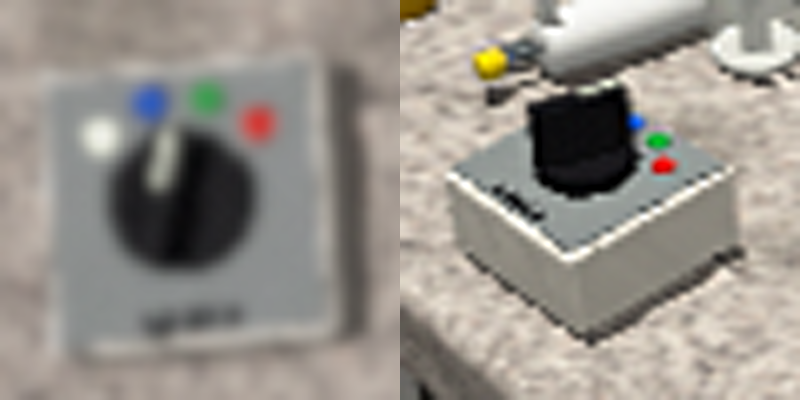

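The line now lies at about -13.8° in the picture (q about 1.1), so the knob is at green once the parallax of the tall bar is allowed for. Moving over the barrel.

jog_arm:
  rows: [70,-5.2,-23,0,0,70,-5.2,-23,0,0,70,0,0,0,7,70,0,0,0,7,70,0,0,0,7,70,0,0,0,7,70,0,0,0,7,70,0,0,0,7,70,0,0,0,7,70,0,0,0,7,70,0,0,0,7,70,0,0,0,7,70,0,0,0,7,70,0,0,0,7,70,0,0,0,1,70,0,0,0,0,70,0,0,0,0]

```text
time: 9.8
tool_pos: [0.4682, -0.0938, 0.1577]
tool_rot: [-3.142, -0.0, 1.449]
contact_force: [0.5, 0.0, -0.6]
opening: 0.0702
```

```bash
python3 - <<'E'
from h import *
im,d=read_camera('scene'); np.savez('/tmp/scene2.npz',im=im,d=d)
o=observe(); print(o['tool_pos'],o['tool_rot'])
# barrel dark/silver outline in undisturbed scene0 & top0 : ends (silver rings)
s=np.load('/tmp/scene0.npz')['im']; t=np.load('/tmp/top0.npz')['im']
b=lambda I,a,c,w,f:cv2.resize(I[c:c+w,a:a+w],None,fx=f,fy=f,interpolation=cv2.INTER_CUBIC)
save('bar',np.hstack([b(t,347,195,75,400/75),b(im,300,235,90,400/90)]))
E
```

```text
[ 0.4682463  -0.09395471  0.157668  ] [ 3.14159248e+00 -1.07104530e-04  1.44820082e+00]
```

View pics/bar.png

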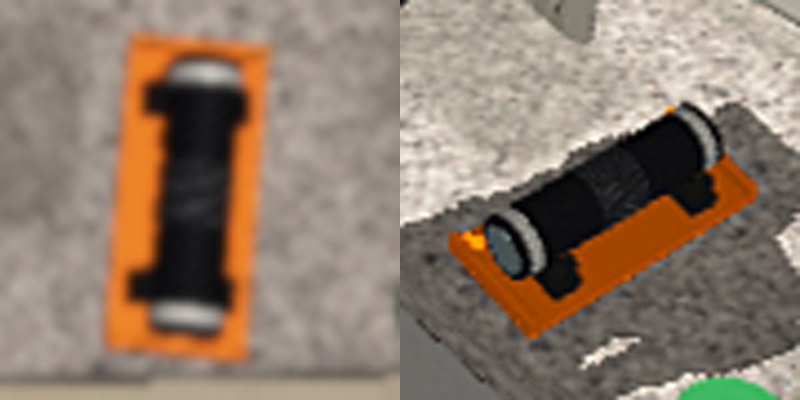

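Correction: the barrel's long axis is near world x, at -7° (in the top crop it runs almost vertically). minAreaRect gave me the short side, so I have to turn another 90°. First I check the centrifuge clearance and fix the barrel centre by its silver rings.

```bash
python3 - <<'E'
from h import *
for n in ('top','scene'):
    z=np.load(f'/tmp/{n}0.npz'); P=cloud(n,z['d']); Q=P[(P[...,2]>.05)&(P[...,2]<.6)&(P[...,0]>.41)&(P[...,0]<.53)&(P[...,1]<-.13)&(P[...,1]>-.3)]
    print(n,len(Q), 'max y',Q[:,1].max() if len(Q) else None, Q[Q[:,1].argsort()[-3:]] if len(Q) else '')
z=np.load('/tmp/top0.npz'); P=cloud('top',z['d']); im=z['im']
f=75/400; px=lambda X,Y:((X+.5)*f-.5+347,(Y+.5)*f-.5+195)
for pt in [(203,60),(186,330)]: print('end',np.round(onplane('top',*px(*pt),.030)*1000,1))
a=[onplane('top',*px(*p),.042)[:2]*1000 for p in [(170,72),(238,75),(152,318),(224,318)]]
print('ring corners',np.round(a,1))
b=[onplane('top',*px(*p),.030)[:2]*1000 for p in [(167,170),(229,170),(165,215),(227,215)]]
print('band sides',np.round(b,1))
f2=90/400; p2=lambda X,Y:((X+.5)*f2-.5+300,(Y+.5)*f2-.5+235)
for n,p in [('near glass',(505,252)),('far end top',(690,108))]: 
    X=p[0]-400; print(n,np.round(onplane('scene',*p2(X,p[1]),.028 if 'glass' in n else .042)*1000,1))
E
```

```text
top 1620 max y -0.2050607059512537 [[ 0.52064127 -0.205643    0.0574987 ]
 [ 0.51722159 -0.20510213  0.05020668]
 [ 0.52387469 -0.20506071  0.05193394]]
scene 2204 max y -0.21178704267620263 [[ 0.50356204 -0.21268687  0.06279351]
 [ 0.5037212  -0.21191755  0.05561286]
 [ 0.50902396 -0.21178704  0.06944048]]
end [525.9 -99.2  30. ]
end [408.5 -86.1  30. ]
ring corners [[ 519.2  -82.6]
 [ 517.1 -111.7]
 [ 413.2  -69.8]
 [ 412.5 -100.4]]
band sides [[ 478.   -81.2]
 [ 477.3 -108. ]
 [ 458.4  -79.4]
 [ 457.8 -106.1]]
near glass [406.6 -88.5  28. ]
far end top [524.  -95.6  42. ]
```

jog_arm:
  rows: [70,0,0,0,7.5,70,0,0,0,7.5,70,0,0,0,7.5,70,0,0,0,7.5,70,0,0,0,7.5,70,0,0,0,7.5,70,0,0,0,7.5,70,0,0,0,7.5,70,0,0,0,7.5,70,0,0,0,7.5,70,0,0,0,7.5,70,0,0,0,7.5,70,-1.3,-0.7,20,0,70,0,0,20,0,70,0,0,20,0,70,0,0,20,0,70,0,0,10,0,70,0,0,0,0,70,0,0,0,0]

```text
time: 11.75
tool_pos: [0.4674, -0.0935, 0.0682]
tool_rot: [3.142, -0.001, -0.125]
contact_force: [0.7, -0.6, 0.2]
opening: 0.0698
```

```bash
python3 - <<'E'
from h import *
im,d=read_camera('scene'); 
o=observe(); print(o['tool_pos'],o['tool_rot'],o['contact_force'])
save('appr',cv2.resize(im[190:340,270:450],None,fx=4,fy=4,interpolation=cv2.INTER_CUBIC))
E
```

```text
[ 0.46765727 -0.09359116  0.06849308] [ 3.14132567e+00 -1.46190914e-03 -1.24611325e-01] [ 0.54913418  0.14084889 -0.10627995]
```

View pics/appr.png

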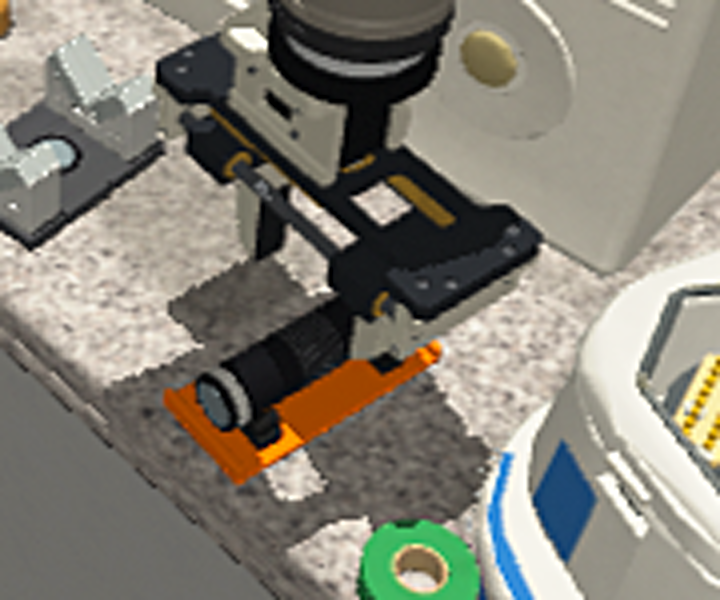

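The jaws straddle the barrel at its middle and are clear of the centrifuge. Descending to grasp.

jog_arm:
  rows: [70,0,0,12,0,70,0,0,12,0,70,0,0,12,0,70,0,0,12,0,70,0,0,9,0,70,0,0,0,0,50,0,0,0,0,40,0,0,0,0,36,0,0,0,0,28,0,0,0,0,22,0,0,0,0,22,0,0,0,0,22,0,0,0,0,22,0,0,0,0]
  grip_force: 30

```text
time: 13.2
tool_pos: [0.4671, -0.0934, 0.0108]
tool_rot: [3.142, -0.0, -0.125]
contact_force: [-0.3, -0.6, 3.0]
opening: 0.0313
```

```bash
python3 - <<'E'
from h import *
o=observe(); print(o['tool_pos'],o['tool_rot'],o['contact_force'],o['torque'],o['opening'])
E
```

```text
[ 0.46714197 -0.09344494  0.01084829] [ 3.14155337e+00 -3.00728068e-04 -1.24910675e-01] [-0.33929311 -0.62889269  3.04307697] [-0.02366898  0.19068845  0.01726917] 0.031268484313029456
```

jog_arm:
  rows: [22,0,0,-10,0,22,0,0,-15,0,22,0,0,-20,0,22,0,0,-20,0,22,0,0,-20,0,22,0,0,-20,0,22,-1.8,-20.6,0,0,22,-1.8,-20.6,0,0,22,-1.8,-20.6,0,0,22,-1.8,-20.6,0,0,22,-1.8,-20.6,0,0,22,-1.8,-20.6,0,0,22,-1.8,-20.6,0,0,22,-1.8,-20.6,0,0,22,-1.8,-20.6,0,0,22,-1.8,-20.6,0,0,22,0,0,0,-4.2,22,0,0,0,-4.3,22,0,0,0,0,22,0,0,0,0]
  grip_force: 40

```text
time: 15.2
tool_pos: [0.4747, 0.1132, 0.116]
tool_rot: [-3.142, -0.0, 0.021]
contact_force: [0.6, -0.4, -1.4]
opening: 0.0308
```

```bash
python3 - <<'E'
from h import *
o=observe(); print(o['tool_pos'],o['tool_rot'],o['contact_force'],o['torque'],o['opening'])
im,d=read_camera('top'); s,ds=read_camera('scene'); np.savez('/tmp/hold.npz',im=im,d=d,s=s,ds=ds)
b=lambda I,a,c,w,f:cv2.resize(I[c:c+w,a:a+w],None,fx=f,fy=f,interpolation=cv2.INTER_CUBIC)
save('hold',np.hstack([b(im,258,195,75,400/75),b(s,220,150,120,400/120)]))
E
```

```text
[0.4747227  0.11322095 0.11597083] [-3.14151779e+00 -1.33384362e-05  2.13538535e-02] [ 0.55000671 -0.42052008 -1.41463689] [-0.01631198  0.16163444 -0.03936654] 0.030789439246630204
```

View pics/hold.png

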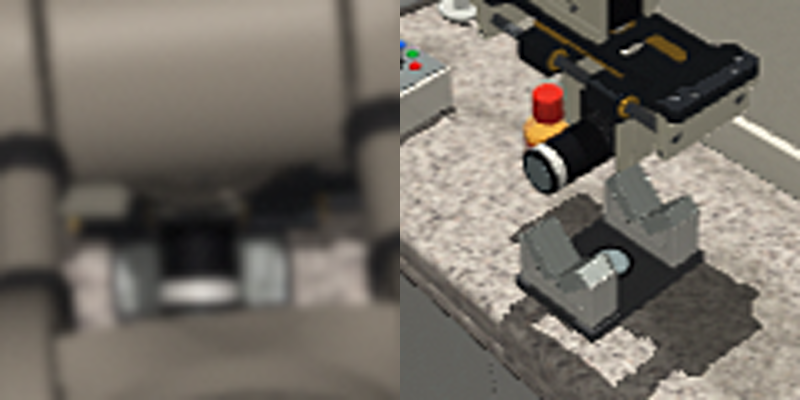

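```bash
python3 - <<'E'
from h import *
f=75/400; px=lambda X,Y:((X+.5)*f-.5+258,(Y+.5)*f-.5+195)
for z in (.118,.133,.149): print('top near end',z,np.round(onplane('top',*px(200,304),z)*1000,1))
for p in [(160,290),(238,290)]: print('ring sides',np.round(onplane('top',*px(*p),.138)*1000,1))
for p in [(115,312),(288,312),(113,245),(290,240)]: print('vee near corners',np.round(onplane('top',*px(*p),.059)*1000,1))
f2=120/400; p2=lambda X,Y:((X+.5)*f2-.5+220,(Y+.5)*f2-.5+150)
print('scene glass centre',np.round(onplane('scene',*p2(140,171),.133)*1000,1))
# V supports in scene: outer-front face V-bottom/top corners at z=.059
for n,p in [('near sup L top front',(123,240)),('near L top back',(146,218)),('near R top front',(186,288)),('near R top back',(218,262)),('far L front',(207,185)),('far L back',(232,166)),('far R front',(270,226)),('far R back',(298,202))]:
    print(n,np.round(onplane('scene',*p2(*p),.059)*1000,1)[:2])
s=np.load('/tmp/scene0.npz')['im']
save('vee_s',cv2.resize(s[190:250,250:320],None,fx=10,fy=10,interpolation=cv2.INTER_CUBIC))
E
```

```text
top near end 0.118 [418.1 112.  118. ]
top near end 0.133 [417. 112. 133.]
top near end 0.149 [415.9 112.  149. ]
ring sides [422.6 127.6 138. ]
ring sides [421.8  96.9 138. ]
vee near corners [419.8 147.9  59. ]
vee near corners [418.   74.9  59. ]
vee near corners [448.2 148.2  59. ]
vee near corners [448.5  73.2  59. ]
scene glass centre [416.8 111.1 133. ]
near sup L top front [415.1 130.9]
near L top back [440.6 137.1]
near R top front [417.1  68.5]
near R top back [448.7  72.3]
far L front [494.5 134.4]
far L back [521.4 137.7]
far R front [498.4  74.3]
far R back [529.7  78.8]
```

View pics/vee_s.png

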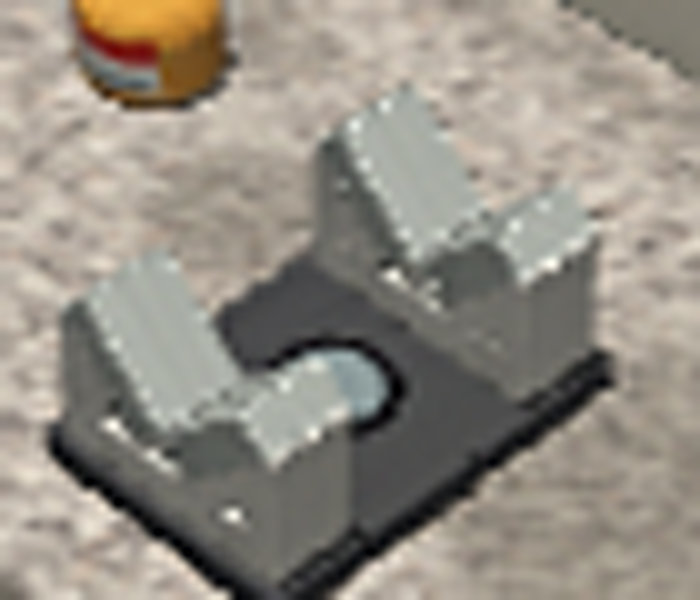

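```bash
python3 - <<'E'
from h import *
q=lambda X,Y:((X+.5)/10-.5+250,(Y+.5)/10-.5+190)
for n,p,z in [('disc incl ring centre',(318,384),.010),('base FL',(50,430),.01),('base FR',(280,588),.01),('base BR',(612,358),.01),
 ('nearL mouth front',(82,300),.059),('nearL mouth back',(168,250),.059),('farL mouth front',(335,135),.059),('farL mouth back',(408,85),.059),
 ('nearR mouth outer front',(272,465),.059),('nearR outer back',(352,408),.059),('farR outer front',(518,280),.059),('farR outer back',(598,225),.059)]:
    print(n,np.round(onplane('scene',*q(*p),z)*1000,1)[:2])
E
```

```text
disc incl ring centre [475.9 115.3]
base FL [418.7 146.1]
base FR [425.9  72.3]
base BR [534.1  74.8]
nearL mouth front [421.4 134.4]
nearL mouth back [446.6 134. ]
farL mouth front [501.7 137.9]
farL mouth back [526.8 139.6]
nearR mouth outer front [419.2  66.6]
nearR outer back [443.8  67.9]
farR outer front [499.4  73. ]
farR outer back [525.9  74. ]
```

jog_arm:
  rows: [22,-1,0,15,0,22,0,0,15,0,22,0,0,15,0,22,0,0,15,0,22,0,0,10,0,22,0,0,2,0,22,0,0,0,0,22,0,0,0,0]

```text
time: 16.1
tool_pos: [0.4743, 0.1132, 0.0443]
tool_rot: [-3.141, -0.001, 0.023]
contact_force: [-1.1, 0.6, -1.5]
opening: 0.0313
```

```bash
python3 - <<'E'
from h import *
o=observe(); print(o['tool_pos'],o['tool_rot'],o['contact_force'],o['torque'],o['opening'])
im,d=read_camera('top'); s,ds=read_camera('scene'); np.savez('/tmp/low.npz',im=im,d=d,s=s,ds=ds)
b=lambda I,a,c,w,f:cv2.resize(I[c:c+w,a:a+w],None,fx=f,fy=f,interpolation=cv2.INTER_CUBIC)
save('low',np.hstack([b(im,270,225,40,10),b(s,245,175,80,5)]))
E
```

```text
[0.4743263  0.11324941 0.04430267] [-3.14145197e+00 -1.12740594e-03  2.31585138e-02] [-1.14251527  0.57666045 -1.51936782] [-0.0587085   0.1342354  -0.06383567] 0.0313391164287766
```

View pics/low.png

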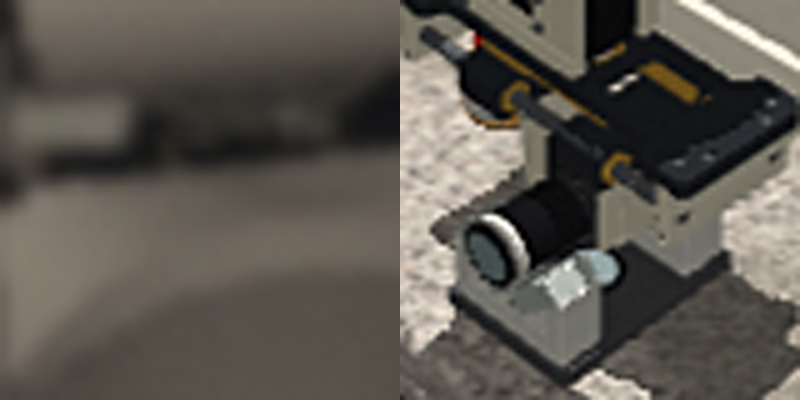

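The barrel hovers over the V, with its near glass at crop (487,258) and about the expected overhang. Lowering gently to contact.

jog_arm:
  rows: [22,0,0,1.5,0,22,0,0,1.5,0,22,0,0,1,0,22,0,0,0.5,0,22,0,0,0,0,22,0,0,0,0]

```text
time: 16.8
tool_pos: [0.474, 0.1133, 0.0399]
tool_rot: [3.142, -0.001, 0.024]
contact_force: [-1.3, 1.0, 5.8]
opening: 0.0307
```

```bash
python3 - <<'E'
from h import *
o=observe(); print(o['tool_pos'],o['tool_rot'],o['contact_force'],o['torque'],o['opening'])
q=lambda X,Y:((X-400+.5)/5-.5+245,(Y+.5)/5-.5+175)
print('near glass',onplane('scene',*q(487,257),.0615)*1000)
for n,p in [('near R outer front',(563,307)),('near R outer back',(600,280))]: print(n,onplane('scene',*q(*p),.059)*1000)
E
```

```text
[0.47403006 0.1133103  0.03990729] [ 3.14159127e+00 -7.92753021e-04  2.40376971e-02] [-1.34366181  1.04148124  5.83393188] [-0.09065688  0.4099258   0.24822829] 0.030749109146535242
near glass [413.69086071 109.9476087   61.5       ]
near R outer front [420.01907147  66.05834133  59.        ]
near R outer back [443.05463437  67.54045767  59.        ]
```

Contact came about 1 mm early, with Mz of about +0.3 N·m and Fy near 0. That pattern means opposite corners are touching, so the barrel needs a little more counter-clockwise yaw. I ease off, turn and feel again.

jog_arm:
  rows: [22,0,0,-0.5,0,22,0,0,0,-0.5,22,0,0,0,-0.5,22,0,0,0.5,0,22,0,0,0,0,22,0,0,0,0,22,0,0,0,0]

```text
time: 17.5
tool_pos: [0.4738, 0.1132, 0.0392]
tool_rot: [-3.142, -0.0, 0.041]
contact_force: [-0.8, 0.6, 1.4]
opening: 0.0314
```

```bash
cat > o.py <<'E'
from h import *
o=observe(); print(o['tool_pos'].round(5),o['tool_rot'].round(4),o['contact_force'].round(2),o['torque'].round(3),o['opening'])
E
python3 o.py
```

```text
[0.47383 0.11323 0.03925] [-3.1415 -0.      0.0409] [-0.79  0.65  1.44] [-0.018  0.314  0.19 ] 0.03138941767474756
```

jog_arm:
  rows: [22,0,0,0,-0.5,22,0,0,0,-0.3,22,0,0,0.4,0,22,0,0,0,0,22,0,0,0,0,22,0,0,0,0]

```text
time: 18.1
tool_pos: [0.4738, 0.1133, 0.0389]
tool_rot: [-3.141, -0.0, 0.055]
contact_force: [-1.6, 0.2, 3.1]
opening: 0.0307
```

```bash
python3 o.py
```

```text
[0.47384 0.11327 0.03893] [-3.1415e+00 -1.0000e-04  5.4700e-02] [-1.62  0.23  3.1 ] [ 0.05   0.365 -0.122] 0.03072631017365936
```

jog_arm:
  rows: [22,0,0,0.2,0.25,22,0,0,0.2,0,22,0,0,0,0,22,0,0,0,0,22,0,0,0,0]

```text
time: 18.6
tool_pos: [0.4739, 0.1133, 0.0388]
tool_rot: [-3.141, -0.0, 0.05]
contact_force: [-3.2, 1.2, 6.7]
opening: 0.031
```

```bash
python3 o.py; python3 - <<'E'
from h import *
for i in range(4):
    read_camera('top'); o=observe(); print(o['contact_force'].round(2),o['torque'].round(3))
E
```

```text
[0.47387 0.11334 0.03881] [-3.1414e+00 -3.0000e-04  5.0500e-02] [-3.24  1.15  6.66] [0.144 0.551 0.11 ] 0.031045943973449435
[-2.25  2.11  7.61] [0.117 0.535 0.022]
[-2.02  0.96  6.87] [0.115 0.53  0.02 ]
[-2.5   1.34  6.69] [0.144 0.542 0.001]
[-2.43  1.25  8.  ] [0.134 0.563 0.052]
```

The yaw now matches the V (about 2.9°, Mz near 0). Fx of -2.4 and Fy of +1.3 remain as side loads, so I relieve those and press a little more.

jog_arm:
  rows: [22,-0.3,-0.12,0.2,0,22,0,0,0,0,22,0,0,0,0,22,0,0,0,0]

```text
time: 19.2
tool_pos: [0.4739, 0.1133, 0.0388]
tool_rot: [3.142, -0.001, 0.051]
contact_force: [-2.2, -0.2, 8.3]
opening: 0.0312
```

```bash
cat > o2.py <<'E'
from h import *
A=[]
for i in range(6):
    if i==5: s,ds=read_camera('scene')
    else: read_camera('top')
    o=observe(); A.append(np.r_[o['contact_force'],o['torque']])
print(o['tool_pos'].round(5),o['tool_rot'].round(4),o['opening'],o['time']); print(np.mean(A,0).round(3),np.std(A,0).round(3))
import sys
save(sys.argv[1],cv2.resize(s[175:255,245:345],None,fx=7,fy=7,interpolation=cv2.INTER_CUBIC))
E
python3 o2.py seat1
```

```text
[0.47389 0.11334 0.03881] [ 3.1416e+00 -1.0000e-03  5.0500e-02] 0.031187061273664593 19.5
[-2.428  0.475  8.305  0.018  0.519  0.049] [0.24  0.511 0.654 0.032 0.019 0.013]
```

View pics/seat1.png

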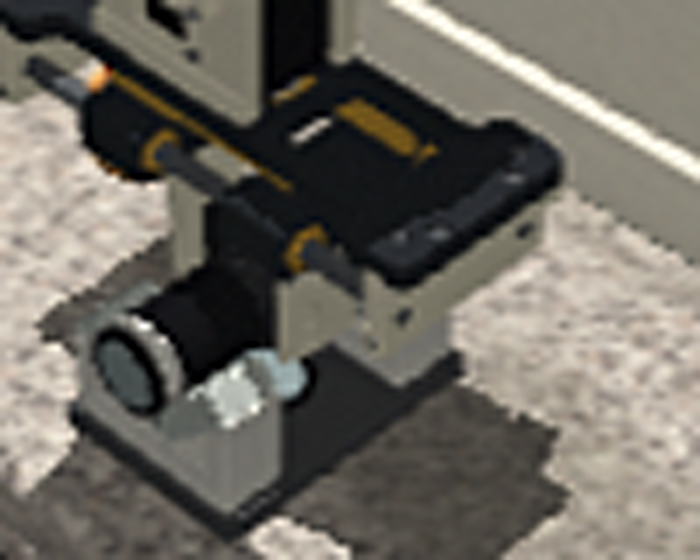

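jog_arm:
  rows: [22,-0.5,0,0,0,22,0,0,0,0,22,0,0,0,0,22,0,0,0,0]

```text
time: 19.9
tool_pos: [0.4739, 0.1133, 0.0388]
tool_rot: [-3.142, -0.002, 0.051]
contact_force: [-1.3, 0.4, 6.5]
opening: 0.031
```

```bash
python3 o2.py seat2; python3 - <<'E'
from h import *
q=lambda X,Y:((X+.5)/7-.5+245,(Y+.5)/7-.5+175)
print('glass',onplane('scene',*q(130,373),.056)*1000)
for n,p,z in [('near R mouth/outer top front',(228,428),.059),('nearR top back',(282,392),.059),('base FL',(72,412),.01),('base FR',(232,535),.01),('base BR',(462,362),.01)]: print(n,onplane('scene',*q(*p),z).round(4)[:2]*1000)
E
```

```text
[0.47389 0.11334 0.03882] [-3.1416e+00 -2.1000e-03  5.0600e-02] 0.03127755347539339 20.2
[-0.556  0.788  6.664  0.043  0.291  0.062] [0.432 0.313 0.381 0.029 0.027 0.039]
glass [415.24638142 108.12484467  56.        ]
near R mouth/outer top front [420.5  66.8]
nearR top back [443.5  67.2]
base FL [417.5 143.4]
base FR [420.9  66. ]
base BR [531.5  72.8]
```

jog_arm:
  rows: [22,-0.2,-0.05,0.25,0,22,0,0,0,0,22,0,0,0,0,22,0,0,0,0]

```text
time: 20.6
tool_pos: [0.4739, 0.1133, 0.0388]
tool_rot: [3.142, -0.003, 0.05]
contact_force: [-1.1, 0.4, 8.9]
opening: 0.0309
```

```bash
python3 o2.py seat3
```

```text
[0.47388 0.11334 0.03881] [ 3.1415e+00 -2.6000e-03  5.0600e-02] 0.031069155604512313 20.9
[-0.61   0.381  8.824 -0.019  0.31   0.056] [0.316 0.339 0.46  0.033 0.017 0.019]
```

jog_arm:
  rows: [22,-0.25,-0.03,0.1,0,22,0,0,0,0,22,0,0,0,0,22,0,0,0,0]

```text
time: 21.3
tool_pos: [0.4739, 0.1133, 0.0388]
tool_rot: [3.142, -0.003, 0.051]
contact_force: [-0.2, -0.3, 9.4]
opening: 0.031
```

```bash
python3 o2.py seat4; python3 - <<'E'
from h import *
im,d=read_camera('scene'); z=np.load('/tmp/scene0.npz')
save('final',im)
# bystanders: image change around bottle/tape/beaker
for n,(a,b,c,e) in {'tape':(358,392,318,350),'lamp':(190,240,150,195),'beaker':(230,250,135,160)}.items():
    print(n,np.abs(im[c:e,a:b].astype(int)-z['im'][c:e,a:b]).mean().round(1))
E
```

```text
[0.47392 0.11335 0.03882] [ 3.1415 -0.0032  0.0505] 0.03114664058132146 21.6
[-0.104  0.097  8.736 -0.036  0.24   0.052] [0.519 0.496 0.536 0.024 0.025 0.019]
tape 7.4
lamp 11.2
beaker 9.6
```

View pics/final.png

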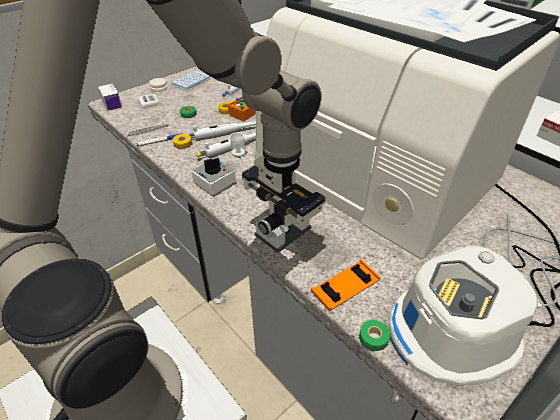

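The final view shows the barrel held in the V at (280,228), the tray empty, and the tape (375,334) and beaker (238,146) unmoved. The press is steady with almost no side force, so I hand in.

```bash
python3 -c "
from h import *
print(hand_in())"
```

```text
the job is handed in; nothing more can be done
None
```

The selector is turned to green, and the barrel lies in the V-block, still held and pressed down, handed in at about 22 s of the 67 s allowed.

- **Selector:** I turned it from blue to green. The tool turned 31.5°, and a top picture after letting go gave a knob position of about 1.1 rad, against 1.10 for green.
- **Pressing force:** the last readings averaged 8.7 N at the wrist. Adding the barrel's weight makes about 10 N on the V. Side forces were about 0.1 N.
- **Seating:** the barrel first touched the V at an angle, so I turned it about 1.5° to match before pressing. The final height matches a fully seated barrel.
- **Lengthwise centring:** it agrees with my camera measurements to about 1 mm. Single estimates of the V-block and barrel centres differed by 1–2 mm.
- **Not fully settled:** a small pitch moment remains, about 0.1 N·m above the reading in free air. The load may therefore lean slightly toward the support nearer the robot.
- **Bystanders:** the tape roll and beaker look unmoved in the last picture. The bottle was hidden behind the gripper there, so I did not check it at the end. No unusual force showed at any point.

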